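# Lock the reagent bottle rack with its retaining pin

### The arm

A 7-joint arm with a two-finger parallel gripper is mounted at the origin on the work surface. World frame = base frame: x ahead of the robot, y to its left, z up, the work surface at z = 0. Lengths are in m, angles in degrees, forces in N, time in s.
With the tool pointing down it reaches from about 0.4 to 0.85 m from the base axis. Payload 4.4 kg.
Tool frame: the origin (TCP) lies on the centre line of the jaws, within the pads' length; the fingertips stand manip.finger_overhang ahead of it and the grasp point (between the pads) lies 11 mm behind it (manip.finger_overhang is the distance from the TCP to the fingertips, in m); z points along the fingers, y is the line along which they close (so a half turn about z gives the same grasp; the last joint's range is limited). The gripper opens to 94 mm and grips with 3 to 60 N. Pads are 16 mm wide; open, the fingers measure 119 mm over their backs; the gripper's body (75 mm by 177 mm) begins 78 mm behind the grasp point.
Start: joints at [67.735, 36.005, 2.206, 86.941, -1.547, 57.084, -1.146], TCP at [0.206, -0.616, 0.179] pointing down, gripper open.
Joint ranges: [-175.42, 175.42], [-21.48, 121.26], [-71.46, 75.88], [10.55, 141.38], [-63.04, 243.04], [13.31, 113.54], [-168.57, 168.57]. Speed limits (degrees/s): [147.25, 147.25, 180, 180, 180, 180, 180].

### API

Orientations are given as a 3x3 rotation matrix whose columns are the frame's x, y, z axes.
In Python, from rig import manip, vision, ticket gives the robot as it stands. The module is installed in compiled form; this text tells all that it offers.
- The arm moves only by the tool send_rows, never from a script. Its argument "moves" is a list of rows, each a list of 7 numbers: the opening in per cent of the stroke, from 0 (shut) to 100 (fully open), then the shift along the tool's x, y, z in mm, then the turn, a rotation vector about the tool's x, y, z in rad. A call has 1 to 20 rows; each row shifts and turns the commanded pose from where the row before left it, along the tool's axes as they then stand; what a row does not reach is not made up. A row lasts 1/10 s, in which the tool goes at most 50 mm and 8.59 degrees, less where a joint would pass 70% of its speed; a pose out of reach is approached as far as the arm can. A call with a gripper value outside its range is refused whole. The fingers move at their own pace and stop on an object; the grip force is fixed at half the most. Time passes only in rows, so rows that do not move let the fingers close. It gives the time, the measured TCP pose, the force, the opening and the grip force at its end, in the units of the state.
- manip.read_state(): the state, without advancing time (a new reading comes with each control period).
- vision.grab_frame(name): name is "scene" or "side" or "wrist"; returns a dict with "frame" (384x512x3 uint8, blue, green, red), "fov_y" (degrees; the focal length in pixels is half the picture's height over the tangent of half this angle, whatever the lens; pixels are square), "cx", "cy" (the principal point, pixels), "camera_from_world" (4x4, takes a point from world to camera coordinates); the wrist camera has in their place "mount" (4x4, takes a point from camera to tool coordinates, whose origin is the TCP and whose axes are the flange's). Camera axes: x right, y up, looking along -z (the intrinsics and any distortion apply to the point x, -y, -z); pixel columns grow to the right and rows downward; lengths in m; the calibration is good to about 2 mm. A picture is of the moment at which its call begins: read the wrist's pose just before it. There is no depth.
- ticket.sign_off(): hands the job in; it is judged then, once.
The state is a dict: "t": time; "q": joint angles; "qd": joint speeds; "effort": joint torques, N m; "ee_pos": TCP position; "ee_rot": TCP orientation; "wrist_force": force on the tool from outside, world axes, zero at the start; "moment": the same for the moment, N m; "width": finger opening in m; "grasp_force": force on a finger pad.
Only numpy, scipy, OpenCV 4.12 (cv2) and the standard library are available. Lean on these libraries where they do the work, as an engineer would, in place of code of your own. Each camera call takes 0.05 s, during which the arm holds its last target. There are 200 camera calls.

### The job

The yellow safety bar of the reagent bottle rack is closed but not locked. Take the pin with the red knob from the wooden pin stand and push it from above through the holes of the steel fork and the bar's end until its collar rests on the fork, then let go, leaving the bar closed.

Things in the scene. Friction and masses are not known exactly. Their poses are not given: they have to be found in the camera images.
- red_knob (a point): Centre of the red knob (24 mm across, 50 mm tall, z up) of the loose steel pin, about 130 g. Underside of its collar (38 mm across, 5 mm thick) is 30 mm below this point; the shank, 14 mm across, ends 92 mm below it, the last 18 mm a cone with a blunt 4 mm tip. Starts upright in one of the pin stand's wells, collar on the stand's top; lifts straight up.
- pin_stand: Light wooden stand, 75 mm (x) by 215 mm (y), fixed; origin on the table under its centre. Top 75 mm above the table, with three 22 mm wells along its y at -65, 0 and 65 mm. They hold the red pin and two shorter pins with the same collar and knob, one blue, one black, in any order.
- fork_hole (a point): Mouth centre of the 24 mm hole in the steel fork's upper ear, on its top face, 75 mm above the table, at the fixed wooden bottle rack's end. z up, y along the closed bar to its hinge. Fork ears are 52 x 52 x 8 mm. Upper ear, bar end and lower ear have 24 mm holes in line, down to 34 mm below; 65 mm free depth. Nearest bottle axis 160 mm away, bottle tops 140 mm above the table.
- safety_bar (a joint): Hinge (vertical axis) of the yellow flat bar across the rack's front, rad: 0 is closed, its end between the fork's ears and the holes in line; grows as the bar swings out, away from the bottles. Closed at the start, held by friction (0.6 N m); 355 mm from hinge to hole.
Things that resemble listed ones, but are neither listed nor needed, are in the scene too. Leave any green, purple or turquoise look-alike of the part that bears red_knob alone.

How it is judged (in metres and radians):
At the end, for the whole second after the job is handed in: The red pin stands upright (within 10 degrees) through both ears of the fork and the bar's end, its collar down on the upper ear (knob centre 22 to 37 mm above the hole's mouth and within 13 mm of the hole's axis), the bar closed (within 0.05 rad); the pin let go (z of red_knob in the frame of fork_hole between 0.022 and 0.037 m and horizontal distance between red_knob and fork_hole below 0.013 m and angle between red_knob's own z axis and vertical below 0.18 rad and value of joint safety_bar below 0.05 rad); the robot touches nothing.
It also fails if it takes over 40 s, if anything falls off the work surface, if the arm or the gripper's body presses on something with over 40 N, if the wrist force passes 120 N, or if a joint passes its speed limit or range.

## Working session

There is one attempt and no reset: what is moved stays moved. The work goes in short steps, Python scripts to look and compute and a tool call to move; the robot and the scene stay as the last step left them, time stands still between calls to the robot, and variables do not carry over. Pictures are saved under pics/ and viewed, at most 10 in all, crops included, and the job is handed in when it is done.

Besides the shell and the picture viewer there is one more tool, called after "Request:" in YAML: its name, and indented under it one key for each argument. send_rows: Moves the arm, as the interface text tells. Its arguments: {"type":"object","properties":{"moves":{"type":"array"}},"required":["moves"]}

```bash
mkdir -p pics
cat > h.py <<'E'
import numpy as np, cv2
from rig import manip, vision, ticket
def grab(n):
    s=manip.read_state(); f=vision.grab_frame(n); return s,f
def ray(s,f,u,v):
    """origin, dir in world for pixel"""
    h=f["frame"].shape[0]; fl=h/2/np.tan(np.radians(f["fov_y"])/2)
    K=np.array([[fl,0,f["cx"]],[0,fl,f["cy"]],[0,0,1]])
    d=f.get("distortion",None)
    p=np.array([(u-f["cx"])/fl,(v-f["cy"])/fl])
    dc=np.array([p[0],-p[1],-1.])
    if "mount" in f:
        T=np.eye(4); T[:3,:3]=s["ee_rot"]; T[:3,3]=s["ee_pos"]; M=T@f["mount"]
    else: M=np.linalg.inv(f["camera_from_world"])
    return M[:3,3], M[:3,:3]@dc
def onz(s,f,u,v,z):
    o,d=ray(s,f,u,v); return o+d*(z-o[2])/d[2]
def cross(r1,r2):
    A=[];b=[]
    for o,d in (r1,r2):
        d=d/np.linalg.norm(d); P=np.eye(3)-np.outer(d,d); A.append(P); b.append(P@o)
    x=np.linalg.lstsq(np.vstack(A),np.hstack(b),rcond=None)[0]
    return x,[np.linalg.norm(a@x-c) for a,c in zip(A,b)]
E
python3 - <<'E'
from h import *
np.set_printoptions(precision=4,suppress=True)
ims=[]
for n in ("scene","side","wrist"):
    s,f=grab(n); ims.append(f["frame"]); print(n,{k:v for k,v in f.items() if k!="frame"})
    cv2.imwrite(f"pics/{n}0.png",f["frame"] if n=="wrist" else cv2.resize(f["frame"],(800,600),interpolation=cv2.INTER_CUBIC))
print(s); print(manip.finger_overhang)
E
```

```text
scene {'fov_y': 42.74476655291835, 'cx': 246.77884274370427, 'cy': 187.69834921575324, 'camera_from_world': array([[-0.3985,  0.9172, -0.0005,  0.1288],
       [-0.7534, -0.327 ,  0.5704,  0.3542],
       [ 0.523 ,  0.2277,  0.8214, -1.5504],
       [ 0.    ,  0.    ,  0.    ,  1.    ]])}
side {'fov_y': 48.222842522108024, 'cx': 255.70990522223866, 'cy': 197.51548106534676, 'camera_from_world': array([[-0.7595, -0.6502,  0.0193,  0.4722],
       [ 0.3493, -0.3827,  0.8553, -0.2122],
       [-0.5488,  0.6563,  0.5178, -1.0336],
       [ 0.    ,  0.    ,  0.    ,  1.    ]])}
wrist {'fov_y': 71.23320009083358, 'cx': 261.5888493891247, 'cy': 191.99226154769406, 'mount': array([[ 0.0005,  0.9694,  0.2454,  0.0711],
       [ 1.    , -0.0008,  0.0012,  0.0004],
       [ 0.0014,  0.2454, -0.9694, -0.2064],
       [ 0.    ,  0.    ,  0.    ,  1.    ]])}
{'t': 0.1, 'q': array([67.7369, 36.0534,  2.2017, 86.9884, -1.5478, 57.0839, -1.1457]), 'qd': array([-0.0421, -0.1364,  0.0589, -0.092 ,  0.0921, -0.0391,  0.0056]), 'effort': array([  0.0036, -55.0803,   1.1475, -18.7119,  -0.0522,   0.0191,
         0.0001]), 'ee_pos': array([ 0.206 , -0.6158,  0.1782]), 'ee_rot': array([[ 0.9484,  0.3172, -0.0005],
       [ 0.3172, -0.9484,  0.0016],
       [ 0.    , -0.0017, -1.    ]]), 'wrist_force': array([-0.0214, -0.5553,  0.3244]), 'moment': array([-0.0064, -0.0073, -0.0637]), 'grasp_force': 0.0, 'width': 0.09383996756668667}
0.008
```

View pics/scene0.png

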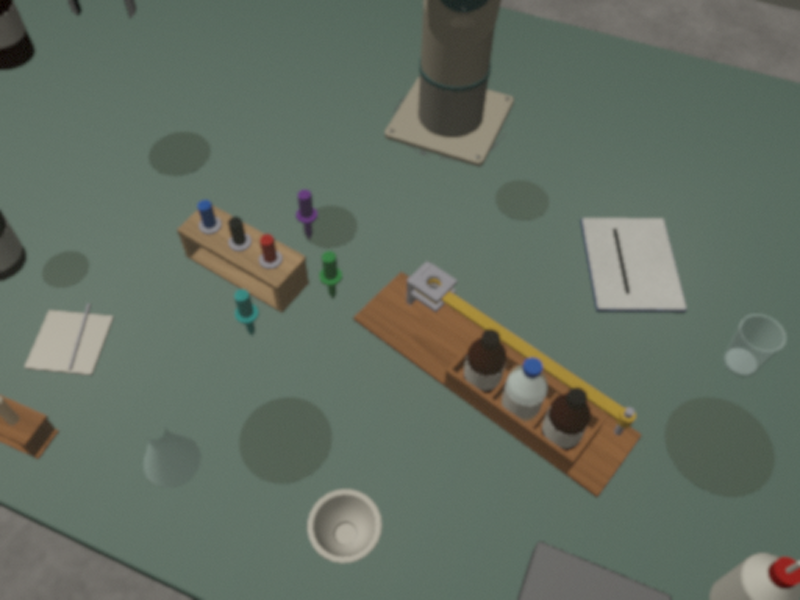

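View pics/side0.png

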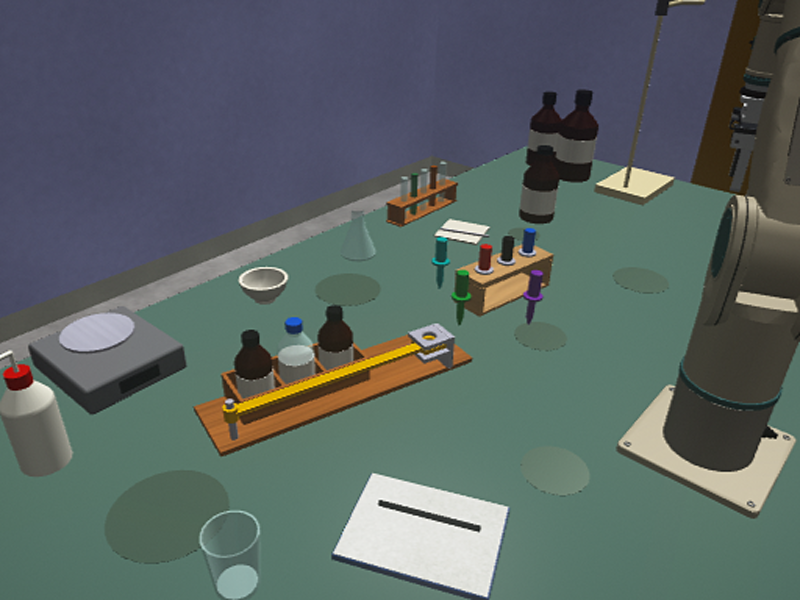

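Scene view (800×600, blurred): stand with blue (207,215), black (238,232) and red (269,249) knobs, and loose look-alikes purple (306,205), green (330,265) and turquoise (244,305). The fork hole is at (433,281). Side view: red (485,257), fork hole (430,338). Other red things that could be mistaken are the bottle cap, scene (787,571) / side (18,377), and a brown tube in the far rack, side (433,175). I choose the red knob in the light wooden stand.

```bash
cat > m.py <<'E'
from h import *
np.set_printoptions(precision=4,suppress=True)
F={n:grab(n) for n in("scene","side")}
hue={"red":(0,8),"blue":(105,125),"green":(50,72),"purple":(130,155),"turq":(80,97)}
approx={"red":((269,249),(485,257)),"blue":((207,215),(529,240)),"green":((330,265),(461,283)),"purple":((306,205),(535,283)),"turq":((244,305),(441,250))}
for k,(lo,hi) in hue.items():
    R=[];px=[]
    for n,a in zip(F,approx[k]):
        s,f=F[n]; a=np.array(a)*512/800
        hsv=cv2.cvtColor(f["frame"],cv2.COLOR_BGR2HSV)
        m=cv2.inRange(hsv,(lo,110,40),(hi,255,255))
        if k=="red": m|=cv2.inRange(hsv,(172,110,40),(180,255,255))
        nn,l,st,c=cv2.connectedComponentsWithStats(m)
        ok=[i for i in range(1,nn) if st[i,4]>25]
        i=min(ok,key=lambda i:np.hypot(*(c[i]-a)))
        px.append((c[i].round(1),st[i])); R.append(ray(s,f,*c[i]))
    print(k,*cross(*R),px)
R=[ray(*F[n],*(np.array(p)*.64)) for n,p in(("scene",(433,281)),("side",(430,337)))]
print("fork",*cross(*R),[onz(*F[n],*(np.array(p)*.64),.075) for n,p in(("scene",(433,281)),("side",(430,337)))])
# bar: hinge end
R=[ray(*F[n],*(np.array(p)*.64)) for n,p in(("scene",(629,413)),("side",(230,404)))]
print("hinge",*cross(*R))
c=cv2.resize(F["side"][1]["frame"][125:250,245:365],None,fx=5,fy=4.8*5/4.8,interpolation=cv2.INTER_CUBIC)
d=cv2.resize(F["scene"][1]["frame"][100:225,100:300],None,fx=4,fy=4)
cv2.imwrite("pics/cs.png",c[:600])
E
python3 m.py
```

```text
red [ 0.507  -0.126   0.1081] [np.float64(0.0013237624672911743), np.float64(0.0013237624672913385)] [(array([170.9, 157.2]), array([166, 150,  10,  17, 110], dtype=int32)), (array([310.2, 164. ]), array([307, 156,   8,  17, 112], dtype=int32))]
blue [ 0.4814 -0.2555  0.1115] [np.float64(0.005632402189126658), np.float64(0.005632402189127441)] [(array([130.6, 131.9]), array([127, 128,   8,  10,  55], dtype=int32)), (array([338.2, 153.2]), array([335, 146,   8,  16, 102], dtype=int32))]
green [ 0.4824 -0.0255  0.0844] [np.float64(0.010670302166996166), np.float64(0.01067030216699571)] [(array([210.3, 165.2]), array([207, 162,   8,   8,  44], dtype=int32)), (array([294.7, 186.8]), array([288, 173,  13,  35, 196], dtype=int32))]
purple [ 0.3952 -0.1206  0.0942] [np.float64(0.019663983260377476), np.float64(0.019663983260377518)] [(array([196.8, 137.9]), array([192, 135,  11,   6,  34], dtype=int32)), (array([345.6, 175.9]), array([342, 174,   8,   5,  30], dtype=int32))]
turq [ 0.6033 -0.1179  0.0814] [np.float64(0.011012858687680085), np.float64(0.01101285868767983)] [(array([154.4, 190. ]), array([151, 186,   8,   9,  56], dtype=int32)), (array([281.3, 164.8]), array([276, 151,  11,  34, 188], dtype=int32))]
fork [0.44   0.1339 0.0714] [np.float64(0.00012088426012732501), np.float64(0.00012088426012745121)] [array([0.4424, 0.1345, 0.075 ]), array([0.4368, 0.1384, 0.075 ])]
hinge [0.5457 0.4752 0.0738] [np.float64(0.0012268314779854805), np.float64(0.0012268314779850722)]
```

View pics/cs.png

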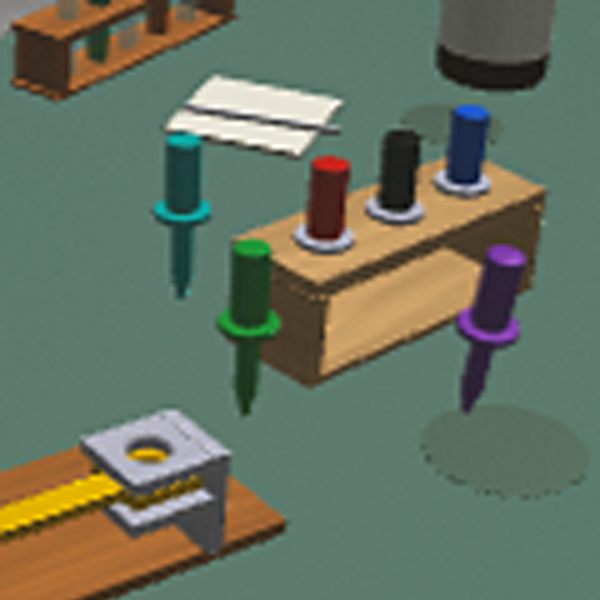

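The crop confirms the choice: the red knob sits nearest the end of the light stand, and the green, purple and turquoise pins stand loose around it. The stand axis is about 11° off world y, so I'll close the fingers across the stand. Next move: raise, turn 60°, go above the red knob.

Request:
send_rows:
  moves:
    - [60,0,0,-11,0,0,-0.1496]
    - [60,0,0,-11,0,0,-0.1496]
    - [60,0,0,-11,0,0,-0.1496]
    - [60,0,0,-11,0,0,-0.1496]
    - [60,0,0,-11,0,0,-0.1496]
    - [60,0,0,-11,0,0,-0.1496]
    - [60,0,0,-11,0,0,-0.1496]
    - [60,30,11,0,0,0,0]
    - [60,42,15,0,0,0,0]
    - [60,42,15,0,0,0,0]
    - [60,42,15,0,0,0,0]

```text
t: 1.35
ee_pos: [0.2927, -0.4732, 0.2559]
ee_rot: [[0.2, 0.98, 0.0], [0.98, -0.2, 0.0], [0.0, 0.0, -1.0]]
wrist_force: [1.2, 0.7, 0.9]
width: 0.0562
grasp_force: 0.0
```

Request:
send_rows:
  moves:
    - [60,42,15,0,0,0,0]
    - [60,42,15,0,0,0,0]
    - [60,42,15,0,0,0,0]
    - [60,42,15,0,0,0,0]
    - [60,42,15,0,0,0,0]
    - [60,42,15,0,0,0,0]
    - [60,42,15,0,0,0,0]
    - [60,42,15,0,0,0,0]
    - [60,34,12,0,0,0,0]
    - [60,14,9,0,0,0,0]
    - [60,0,0,0,0,0,0]
    - [60,0,0,0,0,0,0]

```text
t: 2.55
ee_pos: [0.5063, -0.1274, 0.2558]
ee_rot: [[0.2, 0.98, -0.001], [0.98, -0.2, -0.001], [-0.001, -0.001, -1.0]]
wrist_force: [0.2, -0.1, -0.3]
width: 0.0564
grasp_force: 0.0
```

Run:
```python
from h import *
np.set_printoptions(precision=4,suppress=True)
s,f=grab("wrist"); print(s["ee_pos"],s["ee_rot"],s["q"],s["t"])
cv2.imwrite("pics/w1.png",f["frame"])
hsv=cv2.cvtColor(f["frame"],cv2.COLOR_BGR2HSV)
m=cv2.inRange(hsv,(0,110,40),(8,255,255))|cv2.inRange(hsv,(172,110,40),(180,255,255))
n,l,st,c=cv2.connectedComponentsWithStats(m)
for i in range(1,n):
    if st[i,4]>100: print(st[i],c[i],onz(s,f,*c[i],.105),onz(s,f,*c[i],.13))
```

```text
[ 0.5063 -0.1274  0.2558] [[ 0.1997  0.9798 -0.001 ]
 [ 0.9798 -0.1997 -0.0007]
 [-0.0009 -0.0008 -1.    ]] [ 26.9651  21.7992 -22.4327 100.7464   9.531   59.3679 -10.4262] 2.55
[254 167  18  23 322] [262.1708 178.2236] [ 0.5071 -0.1277  0.105 ] [ 0.508  -0.1228  0.13  ]
```

View pics/w1.png

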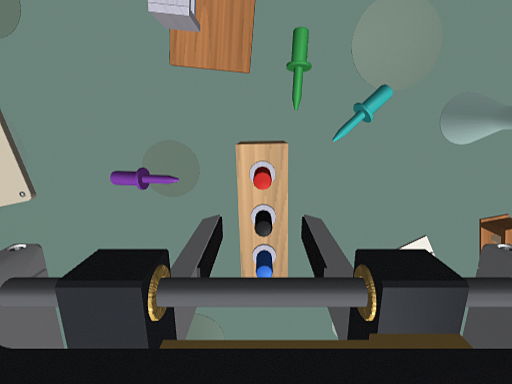

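The wrist view shows red at (262,178) on the jaw centre line (column ≈262), with black and blue behind it along the stand. The green (300,65), purple (140,180) and turquoise (362,110) pins are clear of the fingers. Descend and grip.

Request:
send_rows:
  moves:
    - [60,1.5,1,15,0,0,0]
    - [60,0,0,25,0,0,0]
    - [60,0,0,30,0,0,0]
    - [60,0,0,25,0,0,0]
    - [60,0,0,25,0,0,0]
    - [60,0,0,20,0,0,0]
    - [60,0,0,12,0,0,0]
    - [60,0,0,8,0,0,0]
    - [60,0,0,0,0,0,0]
    - [0,0,0,0,0,0,0]
    - [0,0,0,0,0,0,0]
    - [0,0,0,0,0,0,0]
    - [0,0,0,0,0,0,0]
    - [0,0,0,0,0,0,0]
    - [0,0,0,0,0,0,0]

```text
t: 4.1
ee_pos: [0.5083, -0.1253, 0.0963]
ee_rot: [[0.199, 0.98, 0.0], [0.98, -0.199, -0.0], [-0.0, 0.0, -1.0]]
wrist_force: [-1.3, 0.3, 2.8]
width: 0.0223
grasp_force: 30.0
```

Gripped at 22 mm width with 30 N. Lift straight up, clear of the green pin, then stop short of the fork for a wrist look.

Request:
send_rows:
  moves:
    - [0,0,0,-8,0,0,0]
    - [0,0,0,-15,0,0,0]
    - [0,0,0,-20,0,0,0]
    - [0,0,0,-25,0,0,0]
    - [0,0,0,-25,0,0,0]
    - [0,0,0,-20,0,0,0]
    - [0,0,0,-12,0,0,0]
    - [0,12,-9,0,0,0,0]
    - [0,25,-18,0,0,0,0]
    - [0,30,-22,0,0,0,0]
    - [0,30,-22,0,0,0,0]
    - [0,30,-22,0,0,0,0]
    - [0,24,-18,0,0,0,0]
    - [0,12,-8,0,0,0,0]
    - [0,0,0,0,0,0,0]
    - [0,0,0,0,0,0,0]
    - [0,0,0,0,0,0,0]

```text
t: 5.8
ee_pos: [0.4241, 0.0572, 0.2205]
ee_rot: [[0.201, 0.98, -0.001], [0.98, -0.201, -0.0], [-0.001, -0.001, -1.0]]
wrist_force: [0.2, 0.1, -2.1]
width: 0.0225
grasp_force: 30.0
```

Run:
```python
from h import *
np.set_printoptions(precision=4,suppress=True)
s,f=grab("wrist"); print(s["ee_pos"],s["ee_rot"],s["q"],s["t"],s["width"],s["grasp_force"],s["wrist_force"])
cv2.imwrite("pics/w2.png",f["frame"])
```

```text
[0.4241 0.0572 0.2205] [[ 0.2011  0.9796 -0.0008]
 [ 0.9796 -0.2011 -0.0004]
 [-0.0006 -0.0007 -1.    ]] [  9.3774  16.104  -26.3832 116.459    9.3466  49.4707 -33.814 ] 5.8 0.022544655960880157 29.987541139125824 [ 0.1695  0.1064 -2.1477]
```

View pics/w2.png

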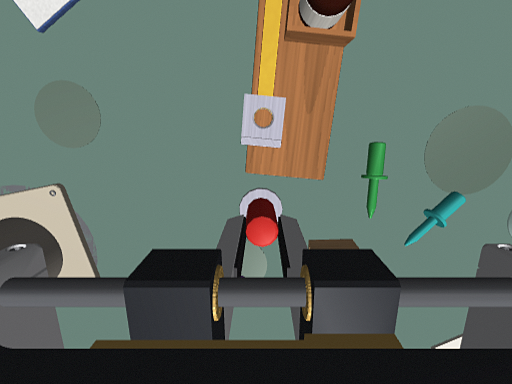

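The wrist view shows the fork ear with its hole at (263,118) and the yellow bar running up from it. The red knob is held at (262,232) with its collar ring around (261,205), apparently upright. Next: measure the hole rim and the collar.

Run:
```python
from h import *
np.set_printoptions(precision=4,suppress=True)
s,f=grab("wrist"); im=f["frame"]; hsv=cv2.cvtColor(im,cv2.COLOR_BGR2HSV)
m=np.zeros(im.shape[:2],np.uint8); m[104:134,247:279]=(hsv[104:134,247:279,1]>70)*255
n,l,st,c=cv2.connectedComponentsWithStats(m)
for i in range(1,n):
    if st[i,4]>40:
        cs,_=cv2.findContours((l==i).astype(np.uint8),0,1); e=cv2.fitEllipse(max(cs,key=len)); x,y,w,h=st[i,:4]
        print(st[i],c[i],e)
        for p in (c[i],(x+(w-1)/2,y+(h-1)/2)):
            P=onz(s,f,*p,.075); print("hole",P,"rel tool mm",s["ee_rot"].T@(P-s["ee_pos"])*1e3)
# ear top face
g=(hsv[...,1]<50)&(hsv[...,2]>130); g[:90]=0;g[150:]=0;g[:,:235]=0;g[:,292:]=0
ys,xs=np.where(g); print("ear bbox",xs.min(),xs.max(),ys.min(),ys.max())
# collar & knob
g=((hsv[...,1]<60)&(hsv[...,2]>110)); g[:180]=0;g[225:]=0;g[:,:230]=0;g[:,295:]=0
ys,xs=np.where(g); print("collar",xs.min(),xs.max(),ys.min(),ys.max())
r=cv2.inRange(hsv,(0,110,150),(8,255,255))|cv2.inRange(hsv,(172,110,150),(180,255,255)); r[:190]=0
ys,xs=np.where(r>0); print("knobtop",xs.min(),xs.max(),ys.min(),ys.max(),xs.mean(),ys.mean())
fl=192/np.tan(np.radians(f["fov_y"]/2)); T=np.linalg.inv(f["mount"])
for nm,z in (("knobtop",-.011-.025),("collar top",-.011+.025),("collar bottom",-.011+.030),("tip",-.011+.092)):
    q=T@[0,0,z,1]; print(nm,f["cx"]+fl*q[0]/-q[2],f["cy"]-fl*q[1]/-q[2],fl/-q[2])
cv2.imwrite("pics/w2c.png",cv2.resize(im[85:260,200:330],None,fx=4,fy=3.4,interpolation=cv2.INTER_CUBIC))
s2,f2=grab("side"); cv2.imwrite("pics/s2c.png",cv2.resize(f2["frame"][110:260,220:400],None,fx=4,fy=4,interpolation=cv2.INTER_CUBIC))
```

```text
[254 108  19  19 271] [262.631  117.0738] ((262.63775634765625, 117.04859161376953), (17.459228515625, 18.083478927612305), 167.1687774658203)
hole [0.4416 0.1349 0.075 ] rel tool mm [ 79.7879   1.4068 145.5967]
hole [0.4421 0.1349 0.075 ] rel tool mm [ 79.878    1.8735 145.5965]
ear bbox 235 285 90 149
collar 230 294 180 221
knobtop 246 277 216 246 261.627345844504 231.35656836461126
knobtop 261.31154422032006 231.5766474011672 1468.449617949664
collar top 261.38927370250036 209.09130213633128 1160.243604686638
collar bottom 261.39528897135824 207.35122368300912 1136.3923968645363
tip 261.45350520379594 190.51061121959975 905.5585819009702
```

View pics/s2c.png

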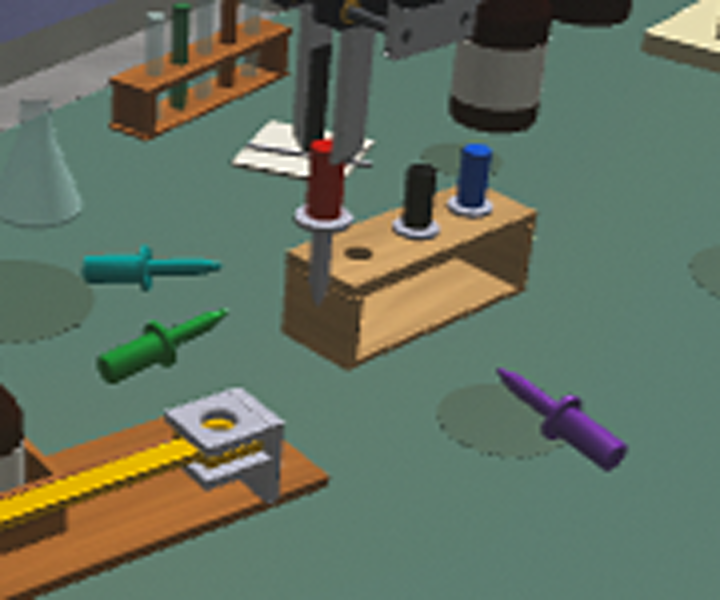

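The look-alikes have toppled and lie on the table, out of the way. The red pin hangs upright in the jaws at crop pixel (325,180), and the fork hole is at (218,418). The hole is at +80 mm in tool x and +1.5 mm in y. Next: go over it, then lower the tip to just above the ear.

Request:
send_rows:
  moves:
    - [0,10,0.5,0,0,0,0]
    - [0,20,0.5,0,0,0,0]
    - [0,25,0.5,0,0,0,0]
    - [0,17,0,0,0,0,0]
    - [0,8,0,0,0,0,0]
    - [0,0,0,10,0,0,0]
    - [0,0,0,18,0,0,0]
    - [0,0,0,14,0,0,0]
    - [0,0,0,6,0,0,0]
    - [0,0,0,0,0,0,0]
    - [0,0,0,0,0,0,0]

```text
t: 7.05
ee_pos: [0.4418, 0.136, 0.1731]
ee_rot: [[0.2, 0.98, 0.0], [0.98, -0.2, -0.0], [0.0, 0.0, -1.0]]
wrist_force: [0.2, 0.2, -1.9]
width: 0.0224
grasp_force: 30.0
```

Run:
```python
from h import *
np.set_printoptions(precision=4,suppress=True)
s,f=grab("side"); print(s["ee_pos"],s["wrist_force"],s["width"])
def proj(f,P):
    fl=192/np.tan(np.radians(f["fov_y"]/2)); q=f["camera_from_world"]@np.append(P,1)
    return np.array([f["cx"]+fl*q[0]/-q[2],f["cy"]-fl*q[1]/-q[2]])
p=s["ee_pos"]; a=[]
s3,f3=grab("scene")
for ff,x0,y0 in((f,225,160),(f3,225,120)):
    im=cv2.resize(ff["frame"][y0:y0+100,x0:x0+100],None,fx=5,fy=5,interpolation=cv2.INTER_CUBIC)
    for P in ((p+[0,0,.011+.025]),(p+[0,0,.011-.025]),(p+[0,0,.011-.092]),np.array([.4418,.1349,.075])):
        u=proj(ff,P); cv2.circle(im,tuple(((u-[x0,y0]+.5)*5).astype(int)),3,(255,0,255),-1)
    a.append(im)
cv2.imwrite("pics/chk.png",cv2.resize(np.hstack(a),(800,400)))
```

```text
[0.4418 0.136  0.1731] [ 0.1916  0.1609 -1.8947] 0.02236721580474379
```

View pics/chk.png

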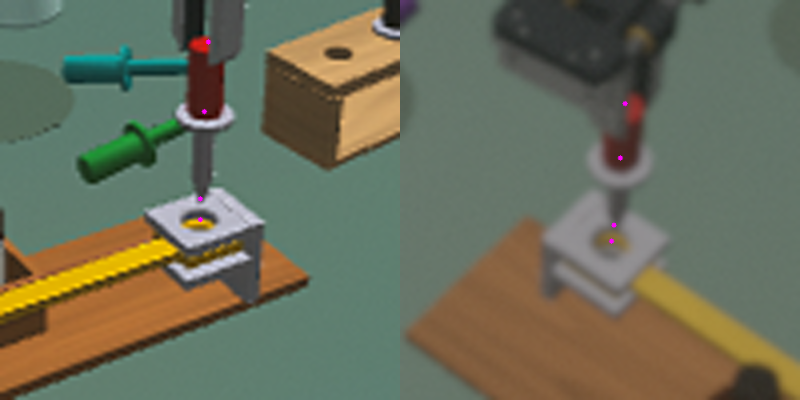

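In both views the tip is over the hole: side tip (202,200) and hole (200,219); scene tip (616,225) and hole (611,240). The projected hole lands on it. Insert, with a force check on the way.

Request:
send_rows:
  moves:
    - [0,-1,0,5,0,0,0]
    - [0,0,0,6,0,0,0]
    - [0,0,0,6,0,0,0]
    - [0,0,0,6,0,0,0]
    - [0,0,0,6,0,0,0]
    - [0,0,0,6,0,0,0]
    - [0,0,0,0,0,0,0]

```text
t: 7.85
ee_pos: [0.4408, 0.1351, 0.1371]
ee_rot: [[0.199, 0.98, -0.002], [0.98, -0.199, -0.0], [-0.001, -0.002, -1.0]]
wrist_force: [-0.6, -0.2, -2.3]
width: 0.0233
grasp_force: 30.0
```

Request:
send_rows:
  moves:
    - [0,0,0,4,0,0,0]
    - [0,0,0,6,0,0,0]
    - [0,0,0,6,0,0,0]
    - [0,0,0,6,0,0,0]
    - [0,0,0,6,0,0,0]
    - [0,0,0,4,0,0,0]
    - [0,0,0,0,0,0,0]

```text
t: 8.55
ee_pos: [0.4409, 0.1351, 0.1053]
ee_rot: [[0.199, 0.98, -0.001], [0.98, -0.199, -0.0], [-0.001, -0.001, -1.0]]
wrist_force: [0.4, -0.0, -1.5]
width: 0.0228
grasp_force: 30.0
```

Request:
send_rows:
  moves:
    - [0,0,0,3,0,0,0]
    - [0,0,0,3,0,0,0]
    - [0,0,0,1.5,0,0,0]
    - [0,0,0,0,0,0,0]
    - [0,0,0,0,0,0,0]

```text
t: 9.05
ee_pos: [0.4414, 0.1353, 0.0985]
ee_rot: [[0.199, 0.98, 0.0], [0.98, -0.199, 0.0], [0.0, 0.0, -1.0]]
wrist_force: [0.4, -0.5, -2.1]
width: 0.023
grasp_force: 30.0
```

Request:
send_rows:
  moves:
    - [0,0,0,1.5,0,0,0]
    - [0,0,0,0,0,0,0]
    - [55,0,0,0,0,0,0]
    - [55,0,0,0,0,0,0]
    - [55,0,0,0,0,0,0]
    - [55,0,0,0,0,0,0]
    - [55,0,0,0,0,0,0]
    - [55,0,0,-10,0,0,0]
    - [55,0,0,-20,0,0,0]
    - [55,0,0,-30,0,0,0]
    - [55,0,0,-30,0,0,0]
    - [55,0,0,-30,0,0,0]
    - [55,0,0,-20,0,0,0]
    - [55,0,0,0,0,0,0]
    - [55,0,0,0,0,0,0]

```text
t: 10.55
ee_pos: [0.4413, 0.1351, 0.2372]
ee_rot: [[0.2, 0.98, 0.001], [0.98, -0.2, -0.0], [0.0, 0.001, -1.0]]
wrist_force: [0.4, 1.1, -0.5]
width: 0.0515
grasp_force: 0.0
```

Run:
```python
from h import *
np.set_printoptions(precision=4,suppress=True)
a=[];R=[]
for n,x0,y0 in(("side",225,160),("scene",225,120)):
    s,f=grab(n); hsv=cv2.cvtColor(f["frame"],cv2.COLOR_BGR2HSV)
    m=cv2.inRange(hsv,(0,110,40),(8,255,255))|cv2.inRange(hsv,(172,110,40),(180,255,255))
    k=np.zeros_like(m); k[y0:y0+100,x0:x0+100]=m[y0:y0+100,x0:x0+100]
    M=cv2.moments(k,True); c=(M["m10"]/M["m00"],M["m01"]/M["m00"]); print(n,c,M["m00"]); R.append(ray(s,f,*c))
    a.append(cv2.resize(f["frame"][y0:y0+100,x0:x0+100],(400,400),interpolation=cv2.INTER_CUBIC))
print(cross(*R)); cv2.imwrite("pics/end.png",np.hstack(a))
```

```text
side (275.3333333333333, 204.4) 150.0
scene (278.2631578947368, 170.93859649122808) 114.0
(array([0.4398, 0.1352, 0.1082]), [np.float64(0.0007899166774041873), np.float64(0.0007899166774038548)])
```

View pics/end.png

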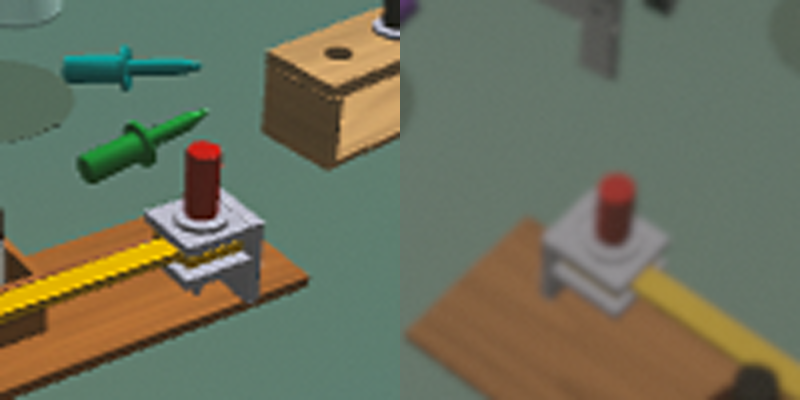

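The pin stands upright with its collar flat on the upper ear: side knob (203,180), scene knob (616,210). The tip shows below the lower ear at (195,290), the bar is closed and the gripper is clear. Hand in.

```bash
python3 -c "
from rig import ticket; print(ticket.sign_off())"
```

```text
the job is handed in; nothing more can be done
None
```

The red pin is through both fork ears and the bar's end, with its collar resting on the upper ear, the bar closed and the gripper clear; I handed the job in at about 10.7 s, but the sign-off gave no verdict.

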